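Slide the vial carrier under the inspection lamp

ROBOT

A 7-joint arm with a two-finger parallel gripper is mounted at the origin on the work surface. World frame = base frame: x ahead of the robot, y to its left, z up, the work surface at z = 0. Lengths are in mm, angles in rad, forces in N, time in s.
With the tool pointing down it reaches from about 350 to 775 mm from the base axis. Payload 3.1 kg.
Tool frame: the origin (TCP) lies midway between the tips of the shut fingers; the grasp point (between the pads) lies 19 mm behind it (ctrl.hold_point_z is the z of the grasp point in the tool frame, in mm); z points along the fingers, y is the direction in which the jaws open and shut (so a half turn about z gives the same grasp; the last joint's range is limited). The gripper opens to 85 mm and grips with 20 to 120 N. Pads are 22 mm wide; open, the fingers measure 114 mm over their backs; the gripper's body (76 mm by 85 mm) begins 54 mm behind the grasp point. The pads swing forward as they close: fully open they stand 13 mm farther back than shut.
Start: joints at [-0.042, 0.311, 0.014, 1.512, -0.004, 1.319, -0.027], TCP at [550.016, 0.032, 231.304] pointing down, gripper open.
Joint ranges: [-2.7, 2.7], [-0.3, 1.91], [-1.27, 1.3], [0.12, 2.57], [-1.44, 4.58], [0.2, 2.03], [-3.05, 3.05]. Speed limits (rad/s): [2.79, 2.79, 3.14, 3.14, 3.14, 3.14, 3.14].

INTERFACE

Orientations are given as a rotation vector (axis times angle).
In Python, from rig import ctrl, imaging, spotter gives the robot as it stands.
- The arm moves only by the tool arm_command, never from a script. Its argument "moves" is a list of rows, each an object with "delta_rot": the turn, a rotation vector about the tool's x, y, z in degrees, a list of three; "slide": the shift along the tool's x, y, z in cm, a list of three; "hand": the closure, from 0 (fully open) to 1 (shut). A call has 1 to 20 rows; each row shifts and turns the pose as measured when the row begins, along the tool's axes as they then stand; what a row does not reach is not made up. A row lasts 1/10 s, in which the tool goes at most 50 mm and 8.59 degrees, less where a joint would pass 70% of its speed; a pose out of reach is approached as far as the arm can. A call with a gripper value outside its range is refused whole. The fingers move at their own pace and stop on an object; "grip_force" is the grip in N (left out, the last holds). Time passes only in rows, so rows that do not move let the fingers close. It gives the time, the measured TCP pose, the force and the opening at its end, in the units of the state.
- ctrl.state(): the state, without advancing time (a new reading comes with each control period).
- imaging.camera(name): name is "scene" or "side" or "wrist"; returns a dict with "pixels" (400x640x3 uint8, blue, green, red), "fovy" (degrees; the focal length in pixels is half the picture's height over the tangent of half this angle, whatever the lens; pixels are square), "cx", "cy" (the principal point, pixels), "eye" and "rotation" of the camera in the world. Camera axes: x right, y down, z forward; pixel columns grow to the right and rows downward; lengths in mm; the calibration is good to about 2 mm. The wrist camera is an equidistant fisheye: a pixel r from the principal point sees the ray r / f radians off the axis. A picture is of the moment at which its call begins. There is no depth.
- ctrl.sign_off(): hands the job in, once; it reports no verdict.
Trained networks look in a picture, given as the dict that the camera call returned (one of the last four; its "shot" number tells which), for a name from the list of things; names that differ only in an ending like _2 or _b are one class to them, and where a whole thing is asked for, a point or a joint stands for the part that bears it (a point fixed in the world has none). Each returns a list of dicts, best first, with "p" (0 to 1); they miss things now and then, are a little off and sometimes report something else, mostly with a low value. They report only what shows in the picture. A call takes as long as a camera call. They do not tell look-alikes from the thing itself.
- spotter.cut_out(picture, label): "pixels" (400x640 bool, what is visible of it) and "pixel" ([column, row] in pixels, amid what is visible of it).
The state is a dict: "time_s": time; "q": joint angles; "dq": joint speeds; "tau": joint torques, N m; "tool_pos": TCP position; "tool_rot": TCP orientation; "ft_force": force on the tool from outside, world axes, zero at the start; "ft_torque": the same for the moment, N m; "opening": opening from 0.0 (shut) to 1.0 (fully open).
Only numpy, scipy, OpenCV 4.12 (cv2) and the standard library are available. Lean on these libraries where they do the work, as an engineer would, in place of code of your own. Each camera call takes 0.05 s, during which the arm holds its last target. There are 200 camera calls.

TASK

Slide the blue carrier with its three amber vials across the deck into the guide lane and along it, nose first, under the white lamp hood until its nose rests squarely against the red end stop. Keep it down on the deck, meet the stop gently, and leave all the vials seated upright in their pockets. Do not disturb the two bottles standing on the deck or the beaker.

Things in the scene. Friction and masses are not known exactly. Their poses are not given: they have to be found in the camera images.
- station: Fixed inspection station: aluminium deck 560 x 240 mm, 8 mm thick, with grey fences and a white lamp hood. Origin on the table under the deck; x = direction of travel to the red stop, y = away from the robot, z up. Deck spans x -290 to +270, y -140 to +100 mm (top at z 8). The open deck at x below 0 is the loading bay, where the carrier waits.
- lane_mouth (a point): Start of the guide lane: on its centreline, on the deck, at station x = 40, y = 40 mm. The lane is 76 mm wide between grey fences 22 mm high, 10 mm thick. The far fence (inner face y = 78) runs the deck's whole length; the near one (inner face y = 2) runs from x = 40 to 270, with a flare reaching back from its start to x = 15, y = -28.
- hood_mid (a point): Point on the deck in the lane under the middle of the white hood (station x = 140, y = 40 mm). The hood covers station x 85 to 195, y -24 to 104; its tunnel is 104 mm wide and 90 mm high above the deck; its top is 124 mm above the deck. It is fixed.
- carrier: Blue plastic vial carrier, 200 (x) x 70 (y) x 26 (z) mm, about 0.35 kg, lying loose on the deck. Origin at the centre of its underside. x points to its nose; three pockets with vials at x = +10, +40, +70, y = 0, floors 8 mm above the underside.
- nose (a point): Middle of the carrier's front end face, 13 mm above its underside.
- tail (a point): Middle of the carrier's rear end face, 13 mm above its underside.
- stop: Red end stop block on the deck in the lane, just past or slightly inside the hood's far end, 30 x 60 x 30 mm high, fixed (set differently each time). Origin: middle of the face that the carrier must meet, at deck height; x = direction of travel, y and z as the station.
- vial0: Amber glass vial with white cap, 23 mm diameter, 62 mm high, about 40 g, loose in the carrier pocket at x = 10 mm. Origin at the centre of its underside, z up; its top is 70 mm above the carrier's underside. Pockets are 26 mm wide, 18 mm deep.
- carrier_hole0 (a point): Centre of the mouth of the pocket of vial0, on the carrier's top face.
- vial1: Amber glass vial with white cap, 23 mm diameter, 62 mm high, about 40 g, loose in the carrier pocket at x = 40 mm. Origin at the centre of its underside, z up; its top is 70 mm above the carrier's underside. Pockets are 26 mm wide, 18 mm deep.
- carrier_hole1 (a point): Centre of the mouth of the pocket of vial1, on the carrier's top face.
- vial2: Amber glass vial with white cap, 23 mm diameter, 62 mm high, about 40 g, loose in the carrier pocket at x = 70 mm. Origin at the centre of its underside, z up; its top is 70 mm above the carrier's underside. Pockets are 26 mm wide, 18 mm deep.
- carrier_hole2 (a point): Centre of the mouth of the pocket of vial2, on the carrier's top face.
- bottle_a: Bystander: amber bottle, white cap, 40 mm diameter, 85 mm high, standing on the deck on the robot's side of the hood. Origin: centre of underside.
- bottle_b: Bystander: amber bottle, black cap, 40 mm diameter, 85 mm high, standing on the deck on the robot's side near its far end. Origin: centre of underside.
- beaker: Bystander: glass beaker, 70 mm diameter, 90 mm high, on the table left of the station. Origin: centre of underside.
Mind the look-alikes: they are no part of the job. Of the things that look like the carrier, the smaller one is meant.

How it is judged:
By the outcome, as a careful person would: the job done as asked, in the order asked, and still so for the second after the job is handed in, with the robot touching nothing.
It also fails if it takes over 54 s, if anything falls off the work surface, if the arm or the gripper's body presses on something with over 40 N, if the wrist force passes 120 N, or if a joint passes its speed limit or range.

## Working session

There is one attempt and no reset: what is moved stays moved. The work goes in short steps, Python scripts to look and compute and a tool call to move; the robot and the scene stay as the last step left them, time stands still between calls to the robot, and variables do not carry over. Pictures are saved under pics/ and viewed, about 8 in all and at most 12, crops included, and the job is handed in when it is done.

Besides the shell and the picture viewer there is one more tool, called after "Call:" as name(argument=value, ...) on one line, values as JSON. arm_command: Moves the arm, as the interface text tells. Its arguments: {"type":"object","properties":{"moves":{"type":"array","items":{"type":"object","properties":{"delta_rot":{"type":"array","items":{"type":"number"}},"slide":{"type":"array","items":{"type":"number"}},"hand":{"type":"number"}}}},"grip_force":{"type":"number"}},"required":["moves"]}

```bash
mkdir -p pics; ls
cat > h.py <<'E'
import numpy as np, cv2
from rig import ctrl, imaging, spotter
def shot(n,f=None):
    p=imaging.camera(n)
    if f: cv2.imwrite('pics/'+f,p['pixels'])
    return p
def foc(p): return 200/np.tan(np.radians(p['fovy'])/2)
def proj(p,X):
    c=(np.asarray(X,float).reshape(-1,3)-p['eye'])@np.asarray(p['rotation'])
    return np.c_[p['cx']+foc(p)*c[:,0]/c[:,2],p['cy']+foc(p)*c[:,1]/c[:,2]]
def ray(p,u,z):
    d=np.asarray(p['rotation'])@np.array([(u[0]-p['cx'])/foc(p),(u[1]-p['cy'])/foc(p),1.])
    e=np.asarray(p['eye']); return e+d*(z-e[2])/d[2]
E
python3 - <<'E'
from h import *
a=shot('scene','scene0.png');b=shot('side','side0.png')
for n,p in(('scene',a),('side',b)):
    print(n,p['fovy'],p['cx'],p['cy'],np.round(p['eye'],1),np.round(p['rotation'],3).tolist())
    for l in['carrier','stop','vial0','bottle_a','beaker','station']:
        print(l,[(np.round(d['p'],2),np.round(d['pixel'])) for d in spotter.cut_out(p,l)])
print(ctrl.state())
cv2.imwrite('pics/both.png',cv2.resize(np.vstack([a['pixels'],b['pixels']]),(480,600)))
E
```

```text
pics
scene 50.02250856295713 322.09861179574904 197.34074042865274 [1356.6  152.6  643.5] [-1.586, -1.664, 0.924]
carrier [(np.float64(0.95), array([460., 174.])), (np.float64(0.68), array([358., 227.])), (np.float64(0.54), array([209., 200.]))]
stop [(np.float64(0.84), array([201., 246.])), (np.float64(0.65), array([283., 240.]))]
vial0 [(np.float64(0.71), array([338., 220.])), (np.float64(0.59), array([323., 219.]))]
bottle_a [(np.float64(0.42), array([210., 201.]))]
beaker [(np.float64(0.79), array([473., 212.])), (np.float64(0.19), array([358., 229.]))]
station [(np.float64(0.83), array([283., 241.]))]
side 47.60185903747613 316.8624601255405 195.47023236027593 [  22.5 1159.8  722.3] [-0.497, 2.522, -1.418]
carrier [(np.float64(0.8), array([291., 212.])), (np.float64(0.74), array([348., 308.]))]
stop [(np.float64(0.53), array([304., 155.]))]
vial0 [(np.float64(0.56), array([296., 196.])), (np.float64(0.54), array([302., 183.]))]
bottle_a [(np.float64(0.75), array([334., 162.])), (np.float64(0.65), array([344., 154.]))]
beaker [(np.float64(0.8), array([252., 256.]))]
station [(np.float64(0.56), array([303., 183.]))]
{'time_s': 0.7, 'q': array([-0.04169884,  0.31086542,  0.01399408,  1.51145668, -0.0044058 ,
        1.31921322, -0.02722359]), 'dq': array([-0.00150113, -0.00157281,  0.00053239,  0.00047726, -0.00088521,
        0.00032423,  0.00037936]), 'tau': array([ 2.39341125e-04, -3.79691219e+01,  1.46019068e-01, -2.30808914e+01,
        1.21743433e-02,  1.82878939e-03, -3.45842352e-05]), 'tool_pos': array([5.50031749e+02, 3.66835794e-02, 2.31340350e+02]), 'tool_rot': array([2.22133021e+00, 2.22145337e+00, 8.63292284e-05]), 'ft_force': array([ 0.33385002, -0.59455116,  0.0569545 ]), 'ft_torque': array([ 0.03036159, -0.00421386, -0.0053563 ]), 'opening': 1.001768620060232}
```

```bash
sed -i "s/np.asarray(p\['rotation'\])/cv2.Rodrigues(np.asarray(p['rotation'],float))[0]/" h.py; grep -n Rod h.py; python3 -c "
import cv2
a=cv2.imread('pics/scene0.png');b=cv2.imread('pics/side0.png')
cv2.imwrite('pics/a.png',cv2.resize(a[120:320,120:540],(798,380),interpolation=2)) 
cv2.imwrite('pics/b.png',cv2.resize(b[100:360,180:470],(669,600),interpolation=2))"
```

```text
9:    c=(np.asarray(X,float).reshape(-1,3)-p['eye'])@cv2.Rodrigues(np.asarray(p['rotation'],float))[0]
12:    d=cv2.Rodrigues(np.asarray(p['rotation'],float))[0]@np.array([(u[0]-p['cx'])/foc(p),(u[1]-p['cy'])/foc(p),1.])
```

View pics/a.png

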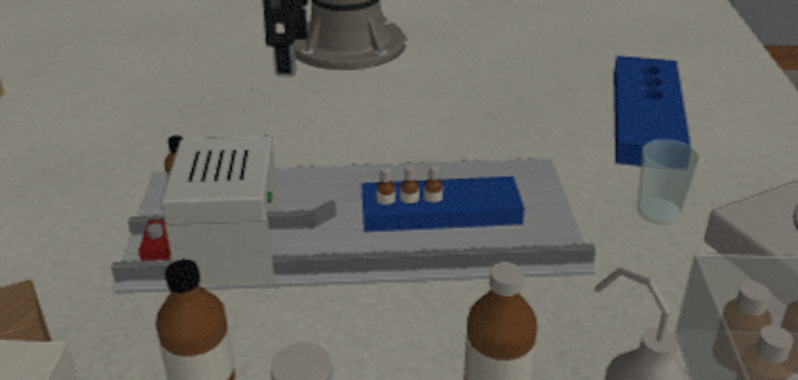

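View pics/b.png

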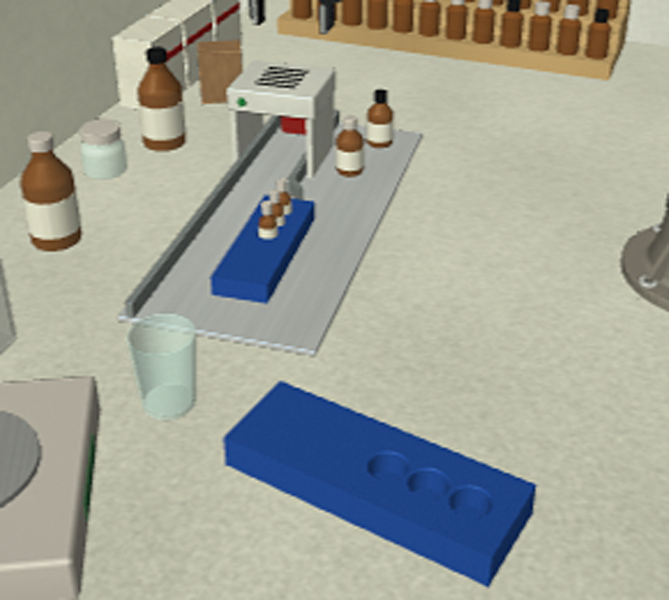

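```bash
cat > fit.py <<'E'
from h import *
from scipy.optimize import least_squares, minimize
def T(s,P): # station/carrier pose (x,y,th) 
    P=np.asarray(P,float); c,k=np.cos(s[2]),np.sin(s[2]); z0=s[3] if len(s)>3 else 0
    return np.c_[s[0]+c*P[:,0]-k*P[:,1], s[1]+k*P[:,0]+c*P[:,1], P[:,2]+z0]
def blue(p):
    h=cv2.cvtColor(p['pixels'],cv2.COLOR_BGR2HSV)
    return cv2.inRange(h,(108,120,30),(125,255,255))>0
BOX=np.array([[x,y,z] for x in(-100,100) for y in(-35,35) for z in(0,26)])
def sil(p,c,K=4):
    hull=cv2.convexHull(proj(p,T(c,BOX)).astype(np.float32))
    m=np.zeros((400*K,640*K),np.uint8); cv2.fillConvexPoly(m,np.round(hull*K+K/2-.5).astype(int),1)
    return cv2.resize(m.astype(np.float32),(640,400),interpolation=cv2.INTER_AREA)
def fitbox(pics,masks,c0,z=8.):
    f=lambda c:sum(np.abs(sil(p,[*c,z])-m).sum() for p,m in zip(pics,masks))
    r=minimize(f,c0,method='Nelder-Mead',options=dict(initial_simplex=np.array([c0]+[np.array(c0)+d for d in([6,0,0],[0,6,0],[0,0,.05])]),xatol=.05,fatol=.2))
    return r.x,r.fun,[f(c0)]
def near(m,u,r=60):
    n,l,s,c=cv2.connectedComponentsWithStats(m.astype(np.uint8)); i=l[int(u[1]),int(u[0])]
    if i==0: i=1+np.argmin(np.hypot(*(c[1:]-u).T)+1000*(s[1:,4]<150))
    q=(l==i).astype(np.uint8); return cv2.morphologyEx(q,cv2.MORPH_CLOSE,np.ones((3,3)))
E
python3 - <<'E'
from fit import *
import pickle
a=shot('scene');b=shot('side'); pickle.dump((a,b),open('p0.pkl','wb'))
S=np.array([[-290,-140,8],[-290,100,0],[270,100,0],[270,-140,8]]);us=np.array([[551,160],[593,268],[116,290],[155,172]])/1.9+120
R=np.array([[-290,100,8],[-290,-140,8],[270,-140,8]]);ur=np.array([[120,318],[315,353],[422,134]])/2.307+[180,100]
r=least_squares(lambda s:np.r_[(proj(a,T(s,S))-us).ravel(),(proj(b,T(s,R))-ur).ravel()],[600,0,-1.57]);s=r.x
print(s,np.round(r.fun,1))
ms=[near(blue(a),(358,227)),near(blue(b),(291,212))]
print([m.sum() for m in ms])
c0=ray(a,(352,228),20); c,f,_=fitbox([a,b],ms,[c0[0],c0[1],s[2]]);print('car',c,f)
for i in(0,1): print(fitbox([(a,b)[i]],[ms[i]],c)[:2])
th=s[2];d=c[:2]-s[:2];print('car in station',d@[np.cos(th),np.sin(th)],d@[-np.sin(th),np.cos(th)],np.degrees(c[2]-th))
ims=[]
for p,cr in((a,(120,120,540,320)),(b,(180,100,470,300))):
    k=3;im=cv2.resize(p['pixels'],None,fx=k,fy=k,interpolation=2)
    def poly(P,col): cv2.polylines(im,[np.round(proj(p,P)*k+1).astype(int)],True,col,1)
    poly(T(s,[[-290,-140,8],[-290,100,8],[270,100,8],[270,-140,8]]),(0,255,0))
    poly(T(s,[[40,2,30],[270,2,30],[270,-8,30],[40,-8,30]]),(0,255,255))
    poly(T(s,[[-290,78,30],[270,78,30],[270,88,30],[-290,88,30]]),(0,255,255))
    poly(T(s,[[85,-24,132],[195,-24,132],[195,104,132],[85,104,132]]),(255,0,255))
    for z in(0,26): poly(T([*c,8],[[-100,-35,z],[100,-35,z],[100,35,z],[-100,35,z]]),(255,255,0))
    x0,y0,x1,y1=[v*k for v in cr]; ims.append(im[y0:y1,x0:x1])
w=800
cv2.imwrite('pics/ova.png',cv2.resize(ims[0],(800,int(800*ims[0].shape[0]/ims[0].shape[1]))))
cv2.imwrite('pics/ovb.png',cv2.resize(ims[1],(800,int(800*ims[1].shape[0]/ims[1].shape[1]))))
E
```

```text
[546.84879076  54.55347809  -1.470847  ] [ 0.5 -2.4  1.6  2.5 -0.4  1.1 -0.4 -1.2 -0.4 -0.8  1.5 -0.4  1.2 -0.8]
[np.uint64(1719), np.uint64(1010)]
car [515.4436256  170.7599168   -1.45053843] 754.5
(array([512.62195756, 169.36430018,  -1.4522686 ]), np.float64(448.4375))
(array([517.00236403, 170.7843188 ,  -1.44031065]), np.float64(270.0625))
car in station -118.76017974719547 -19.65300238829964 1.1635952964239513
```

View pics/ova.png

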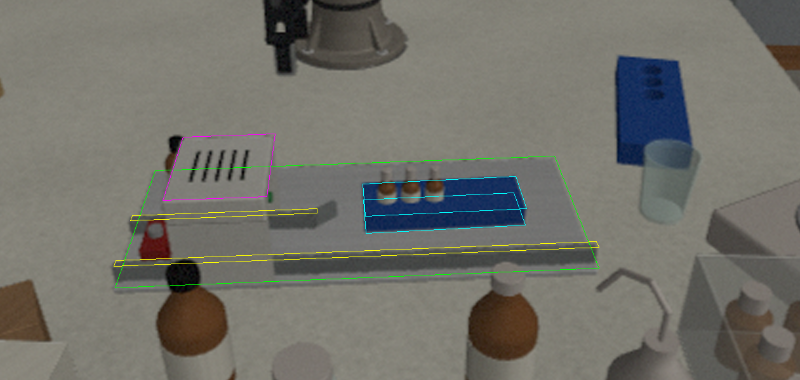

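View pics/ovb.png

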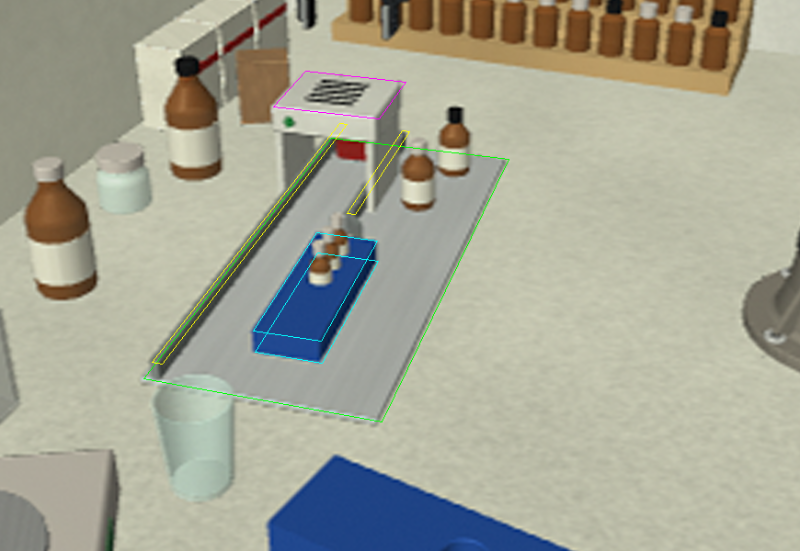

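The real carrier, with vials, is on the deck at scene px (358,227) and side px (291,212). The look-alike is the larger empty blue block on the table at scene px (460,174) and side px (348,308). The red stop is at scene px (201,246). The smaller blue block carrying the vials is the target, and the crops confirm it. The fitted outlines lie within about 2 px.

Plan: push the carrier sideways flat against the far fence with two fingers, then push its tail down the lane.

Call:
arm_command(moves=[{"slide": [3.1, -1.9, 0], "delta_rot": [0, 0, 0], "hand": 0.4}, {"slide": [3.1, -1.9, 0], "delta_rot": [0, 0, 0], "hand": 0.4}, {"slide": [3.1, -1.9, 0], "delta_rot": [0, 0, 0], "hand": 0.4}, {"slide": [3.1, -1.9, 0], "delta_rot": [0, 0, 0], "hand": 0.4}, {"slide": [3.1, -1.9, 0], "delta_rot": [0, 0, 0], "hand": 0.4}, {"slide": [0, 0, 0], "delta_rot": [0, 0, 8.4], "hand": 0.4}, {"slide": [0, 0, 0], "delta_rot": [0, 0, 8.4], "hand": 0.4}, {"slide": [0, 0, 0], "delta_rot": [0, 0, 8.4], "hand": 0.4}, {"slide": [0, 0, 0], "delta_rot": [0, 0, 8.4], "hand": 0.4}, {"slide": [0, 0, 0], "delta_rot": [0, 0, 8.4], "hand": 0.4}, {"slide": [0, 0, 0], "delta_rot": [0, 0, 8.4], "hand": 0.4}, {"slide": [0, 0, 0], "delta_rot": [0, 0, 8.4], "hand": 0.4}, {"slide": [0, 0, 0], "delta_rot": [0, 0, 8.4], "hand": 0.4}, {"slide": [0, 0, 0], "delta_rot": [0, 0, 8.4], "hand": 0.4}, {"slide": [0, 0, 0], "delta_rot": [0, 0, 8.4], "hand": 0.4}, {"slide": [0, 0, 0], "delta_rot": [0, 0, 0], "hand": 0.4}])

```text
time_s: 2.4
tool_pos: [451.6, 161.7, 232.1]
tool_rot: [-3.139, -0.098, -0.007]
ft_force: [0.1, -0.2, -0.0]
opening: 0.599
```

```bash
cat > go.py <<'E'
from fit import *
def rel(target,phi):  # tool-frame slide (cm) and remaining turn (deg)
    s=ctrl.state();R=cv2.Rodrigues(s['tool_rot'])[0]
    a=np.radians(phi);G=np.c_[[np.sin(a),np.cos(a),0],[np.cos(a),-np.sin(a),0],[0,0,-1]]
    print('t',s['time_s'],'pos',s['tool_pos'].round(1),'open',round(s['opening'],2),'f',s['ft_force'].round(1))
    print('slide',(R.T@(np.array(target)-s['tool_pos'])/10).round(2),'rot',np.degrees(cv2.Rodrigues(R.T@G)[0].ravel()).round(2))
E
python3 -c "
from go import *
rel([455.5,156.7,20],84.3)
p=shot('wrist','w1.png')"
```

```text
t 2.4 pos [451.6 161.7 232.1] open 0.6 f [ 0.1 -0.2 -0. ]
slide [ 0.26  0.54 21.21] rot [-0.02 -0.25 -2.13]
```

View pics/w1.png

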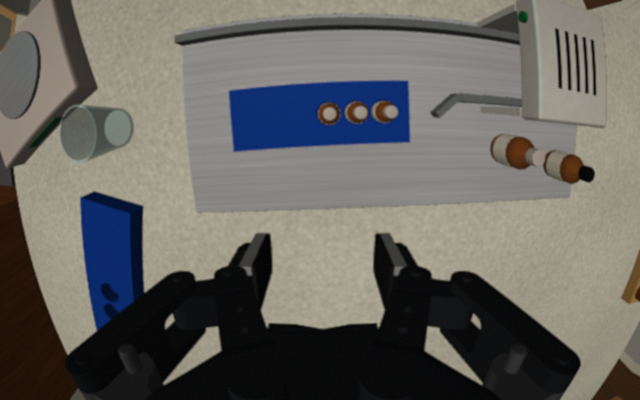

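```bash
cat >> h.py <<'E'
def fray(p,u,z):
    d=np.array([u[0]-p['cx'],u[1]-p['cy']]);r=np.hypot(*d);t=r/foc(p)
    v=cv2.Rodrigues(np.asarray(p['rotation'],float))[0]@np.r_[d/r*np.sin(t),np.cos(t)]
    e=np.asarray(p['eye']);return e+v*(z-e[2])/v[2]
E
python3 - <<'E'
from h import *
p=shot('wrist')
print(np.round(p['eye'],1))
for n,u,z in[('tail far top',(230,91),34),('nose far top',(408,81),34),('nose near top',(409,138),34),('tail near top',(233,148),34),('deck -290,-140',(198,212),8),('deck 270,-140',(570,196),8),('far fence 30 L (y88)',(177,38),30),('flare tip',(436,116),30)]: print(n,fray(p,u,z).round(1))
E
```

```text
[518.5 166.5 374.9]
tail far top [538.1 270.8  34. ]
nose far top [562.2  74.   34. ]
nose near top [498.1  67.   34. ]
tail near top [473.5 264.8  34. ]
deck -290,-140 [383.7 321.9   8. ]
deck 270,-140 [ 442.3 -232.     8. ]
far fence 30 L (y88) [604.8 344.7  30. ]
flare tip [526.9  35.6  30. ]
```

Call:
arm_command(moves=[{"slide": [0.2, 0.5, 3], "delta_rot": [0, -0.2, -2.1], "hand": 0.4}, {"slide": [0, 0, 4], "delta_rot": [0, 0, 0], "hand": 0.4}, {"slide": [0, 0, 4], "delta_rot": [0, 0, 0], "hand": 0.4}, {"slide": [0, 0, 4], "delta_rot": [0, 0, 0], "hand": 0.4}, {"slide": [0, 0, 3], "delta_rot": [0, 0, 0], "hand": 0.4}, {"slide": [0, 0, 2], "delta_rot": [0, 0, 0], "hand": 0.4}, {"slide": [0, 0, 0], "delta_rot": [0, 0, 0], "hand": 0.4}])

```text
time_s: 3.2
tool_pos: [459.0, 158.9, 28.6]
tool_rot: [-3.131, -0.192, -0.016]
ft_force: [-0.3, -0.6, -0.8]
opening: 0.599
```

```bash
python3 -c "
from go import *
rel([455.5,158,18],84.1)"
```

```text
t 3.2 pos [459.  158.9  28.6] open 0.6 f [-0.3 -0.6 -0.8]
slide [-0.37  0.05  1.06] rot [-0.22 -0.61  1.13]
```

Call:
arm_command(moves=[{"slide": [-0.3, 0, 1.0], "delta_rot": [-0.2, -0.6, 1.1], "hand": 0.4}, {"slide": [0, 0, 0], "delta_rot": [0, 0, 0], "hand": 0.4}, {"slide": [0.3, 0, 0], "delta_rot": [0, 0, 0], "hand": 0.4}, {"slide": [0.3, 0, 0], "delta_rot": [0, 0, 0], "hand": 0.4}, {"slide": [0.2, 0, 0], "delta_rot": [0, 0, 0], "hand": 0.4}, {"slide": [0.2, 0, 0], "delta_rot": [0, 0, 0], "hand": 0.4}, {"slide": [0.2, 0, 0], "delta_rot": [0, 0, 0], "hand": 0.4}, {"slide": [0.2, 0, 0], "delta_rot": [0, 0, 0], "hand": 0.4}, {"slide": [0.2, 0, 0], "delta_rot": [0, 0, 0], "hand": 0.4}, {"slide": [0.2, 0, 0], "delta_rot": [0, 0, 0], "hand": 0.4}, {"slide": [0.2, 0, 0], "delta_rot": [0, 0, 0], "hand": 0.4}, {"slide": [0.2, 0, 0], "delta_rot": [0, 0, 0], "hand": 0.4}])

```text
time_s: 4.4
tool_pos: [477.8, 162.3, 22.3]
tool_rot: [-3.136, -0.167, 0.005]
ft_force: [-3.6, -1.1, 2.4]
opening: 0.604
```

```bash
python3 -c "
from go import *
rel([530,166,18],84.1)"
```

```text
t 4.4 pos [477.8 162.3  22.3] open 0.6 f [-3.6 -1.1  2.4]
slide [5.23 0.18 0.41] rot [-0.1   0.19  0.2 ]
```

Call:
arm_command(moves=[{"slide": [0.25, 0, 0.02], "delta_rot": [0, 0, 0], "hand": 0.4}, {"slide": [0.25, 0, 0.02], "delta_rot": [0, 0, 0], "hand": 0.4}, {"slide": [0.25, 0, 0.02], "delta_rot": [0, 0, 0], "hand": 0.4}, {"slide": [0.25, 0, 0.02], "delta_rot": [0, 0, 0], "hand": 0.4}, {"slide": [0.25, 0, 0.02], "delta_rot": [0, 0, 0], "hand": 0.4}, {"slide": [0.25, 0, 0.02], "delta_rot": [0, 0, 0], "hand": 0.4}, {"slide": [0.25, 0, 0.02], "delta_rot": [0, 0, 0], "hand": 0.4}, {"slide": [0.25, 0, 0.02], "delta_rot": [0, 0, 0], "hand": 0.4}, {"slide": [0.25, 0, 0.02], "delta_rot": [0, 0, 0], "hand": 0.4}, {"slide": [0.25, 0, 0.02], "delta_rot": [0, 0, 0], "hand": 0.4}, {"slide": [0.25, 0, 0.02], "delta_rot": [0, 0, 0], "hand": 0.4}, {"slide": [0.25, 0, 0.02], "delta_rot": [0, 0, 0], "hand": 0.4}])

```text
time_s: 5.6
tool_pos: [510.2, 165.8, 19.5]
tool_rot: [-3.136, -0.167, 0.006]
ft_force: [-4.6, -0.5, 2.3]
opening: 0.594
```

```bash
python3 -c "
from go import *
rel([530,166,18],84.1)
p=shot('wrist','w2.png')
cv2.imwrite('pics/w2c.png',p['pixels'][:260])"
```

```text
t 5.6 pos [510.2 165.8  19.5] open 0.59 f [-4.6 -0.5  2.3]
slide [1.97 0.19 0.14] rot [-0.1   0.21  0.21]
```

View pics/w2c.png

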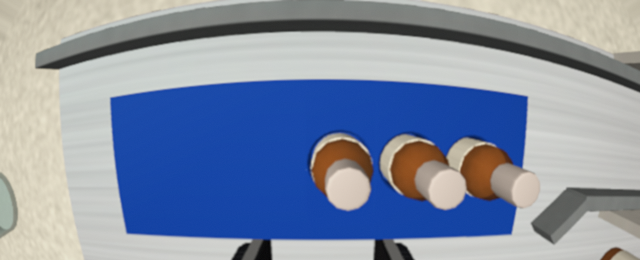

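The wrist view shows the carrier square to the fingers: far edge at row 80, near edge at row 238, and the fence foot at row 33. The three vials are upright at columns 340, 420 and 485.

Call:
arm_command(moves=[{"slide": [0.2, 0, 0.01], "delta_rot": [0, 0, 0], "hand": 0.4}, {"slide": [0.2, 0, 0.01], "delta_rot": [0, 0, 0], "hand": 0.4}, {"slide": [0.2, 0, 0.01], "delta_rot": [0, 0, 0], "hand": 0.4}, {"slide": [0.2, 0, 0.01], "delta_rot": [0, 0, 0], "hand": 0.4}, {"slide": [0.2, 0, 0.01], "delta_rot": [0, 0, 0], "hand": 0.4}, {"slide": [0.2, 0, 0.01], "delta_rot": [0, 0, 0], "hand": 0.4}, {"slide": [0.2, 0, 0.01], "delta_rot": [0, 0, 0], "hand": 0.4}, {"slide": [0.1, 0, 0], "delta_rot": [0, 0, 0], "hand": 0.4}])

```text
time_s: 6.45
tool_pos: [527.1, 167.5, 18.7]
tool_rot: [-3.136, -0.167, 0.004]
ft_force: [-3.2, -0.3, 3.2]
opening: 0.6
```

```bash
python3 -c "
from go import *
rel([540,166,18],84.1)
p=shot('wrist','w3.png')
g=p['pixels'].astype(int)
for c in(220,320,420): print(c,[(r,*g[r,c]) for r in range(0,110,3)])
"
```

```text
t 6.45 pos [527.1 167.5  18.7] open 0.6 f [-3.2 -0.3  3.2]
slide [1.27 0.29 0.07] rot [-0.1   0.16  0.2 ]
220 [(0, np.int64(197), np.int64(218), np.int64(225)), (3, np.int64(202), np.int64(223), np.int64(228)), (6, np.int64(203), np.int64(224), np.int64(229)), (9, np.int64(199), np.int64(219), np.int64(226)), (12, np.int64(197), np.int64(217), np.int64(224)), (15, np.int64(197), np.int64(218), np.int64(224)), (18, np.int64(198), np.int64(219), np.int64(226)), (21, np.int64(197), np.int64(218), np.int64(224)), (24, np.int64(195), np.int64(216), np.int64(222)), (27, np.int64(195), np.int64(214), np.int64(220)), (30, np.int64(195), np.int64(198), np.int64(198)), (33, np.int64(208), np.int64(211), np.int64(208)), (36, np.int64(206), np.int64(209), np.int64(207)), (39, np.int64(196), np.int64(199), np.int64(196)), (42, np.int64(135), np.int64(138), np.int64(133)), (45, np.int64(137), np.int64(142), np.int64(137)), (48, np.int64(136), np.int64(140), np.int64(136)), (51, np.int64(136), np.int64(140), np.int64(136)), (54, np.int64(135), np.int64(138), np.int64(135)), (57, np.int64(134), np.i
[... 3901 characters left out ...]
, (69, np.int64(155), np.int64(158), np.int64(156)), (72, np.int64(210), np.int64(212), np.int64(210)), (75, np.int64(207), np.int64(210), np.int64(208)), (78, np.int64(204), np.int64(206), np.int64(204)), (81, np.int64(202), np.int64(198), np.int64(193)), (84, np.int64(168), np.int64(70), np.int64(25)), (87, np.int64(169), np.int64(70), np.int64(22)), (90, np.int64(170), np.int64(71), np.int64(24)), (93, np.int64(170), np.int64(72), np.int64(24)), (96, np.int64(169), np.int64(70), np.int64(24)), (99, np.int64(170), np.int64(72), np.int64(24)), (102, np.int64(169), np.int64(72), np.int64(24)), (105, np.int64(169), np.int64(71), np.int64(23)), (108, np.int64(170), np.int64(72), np.int64(24))]
```

```bash
python3 -c "
from h import *
p=shot('wrist')
for c,r1,r2 in((220,60,82.5),(320,56.5,78.5),(420,61.5,82)):print(fray(p,(c,r1),30).round(1),fray(p,(c,r2),34).round(1))
"
```

```text
[613.4 221.4  30. ] [603.1 219.   34. ]
[617.4 178.5  30. ] [607.6 177.4  34. ]
[621.8 135.9  30. ] [612.2 136.1  34. ]
```

Call:
arm_command(moves=[{"slide": [0.2, 0, 0], "delta_rot": [0, 0, 0], "hand": 0.4}, {"slide": [0.2, 0, 0], "delta_rot": [0, 0, 0], "hand": 0.4}, {"slide": [0.15, 0, 0], "delta_rot": [0, 0, 0], "hand": 0.4}, {"slide": [0.1, 0, 0], "delta_rot": [0, 0, 0], "hand": 0.4}, {"slide": [0.05, 0, 0], "delta_rot": [0, 0, 0], "hand": 0.4}, {"slide": [0, 0, 0], "delta_rot": [0, 0, 0], "hand": 0.4}])

```text
time_s: 7.15
tool_pos: [534.5, 168.3, 18.7]
tool_rot: [-3.136, -0.167, 0.005]
ft_force: [-3.6, -0.6, 1.4]
opening: 0.603
```

```bash
cat > gap.py <<'E'
from go import *
def gaps(f):
    p=shot('wrist',f); out=[]
    m=blue(p)
    for c in(200,240,320,400,440):
        r2=int(np.argmax(m[:,c])); g=p['pixels'][:,c].astype(int).sum(1)
        seg=g[:r2]; dark=np.where(seg<520)[0]; f0=dark[0]
        out.append((c,f0,r2,fray(p,(c,f0),30)[:2].round(1).tolist(),fray(p,(c,r2),34)[:2].round(1).tolist()))
    return p,out
E
python3 -c "
from gap import *
rel([540,166,18],84.1)
for o in gaps('w4.png')[1]: print(*o)
"
```

```text
t 7.15 pos [534.5 168.3  18.7] open 0.6 f [-3.6 -0.6  1.4]
slide [0.52 0.29 0.06] rot [-0.1   0.17  0.2 ]
200 58 84 [621.4, 231.7] [609.5, 228.8]
240 54 81 [623.4, 213.3] [611.3, 210.9]
320 52 78 [626.6, 179.5] [615.0, 178.2]
400 56 80 [629.8, 145.8] [618.8, 145.6]
440 59 84 [632.1, 127.6] [620.3, 127.9]
```

Call:
arm_command(moves=[{"slide": [-1, 0, 0], "delta_rot": [0, 0, 0], "hand": 0.4}, {"slide": [-1.5, 0, 0], "delta_rot": [0, 0, 0], "hand": 0.4}, {"slide": [-1.5, 0, -2], "delta_rot": [0, 0, 0], "hand": 0.4}, {"slide": [-1, 0, -4], "delta_rot": [0, 0, 0], "hand": 0.6}, {"slide": [0, 0, -4], "delta_rot": [0, 0, 0], "hand": 0.6}, {"slide": [0, 0, -4], "delta_rot": [0, 0, 0], "hand": 0.6}, {"slide": [0, 0, 0], "delta_rot": [0, 0, -8.5], "hand": 0.6}, {"slide": [0, 0, 0], "delta_rot": [0, 0, -8.5], "hand": 0.6}, {"slide": [0, 0, 0], "delta_rot": [0, 0, -8.5], "hand": 0.6}, {"slide": [0, 0, 0], "delta_rot": [0, 0, -8.5], "hand": 0.6}, {"slide": [0, 0, 0], "delta_rot": [0, 0, -8.5], "hand": 0.6}, {"slide": [0, 0, 0], "delta_rot": [0, 0, -8.5], "hand": 0.6}, {"slide": [0, 0, 0], "delta_rot": [0, 0, -8.5], "hand": 0.6}, {"slide": [0, 0, 0], "delta_rot": [0, 0, -8.5], "hand": 0.6}, {"slide": [0, 0, 0], "delta_rot": [0, 0, -8.5], "hand": 0.6}, {"slide": [0, 0, 0], "delta_rot": [0, 0, -8.5], "hand": 0.6}, {"slide": [0, 0, 0], "delta_rot": [0, 0, 0], "hand": 0.6}])

```text
time_s: 8.9
tool_pos: [497.0, 162.4, 169.5]
tool_rot: [2.16, 2.241, 0.068]
ft_force: [-0.3, -0.2, -0.1]
opening: 0.402
```

```bash
python3 -c "
from go import *
rel([566.6,305.7,150],-5.9)
a=shot('scene')
d=spotter.cut_out(a,'beaker')[0];m=d['pixels'];r,c=np.where(m);print(d['p'],r.min(),r.max(),c.min(),c.max())
print('beaker base front',ray(a,((c.min()+c.max())/2,r.max()),0).round(1))
d=[x for x in spotter.cut_out(a,'stop') if abs(x['pixel'][0]-201)<15]
b=shot('side','side2.png')
for p,cc in((a,[(360,232)]),(b,[(291,212)])):
  pass
ms=[near(blue(a),(350,232)),near(blue(b),(285,210))]
print(fitbox([a,b],ms,[580,175.4,-1.466])[:2])
cv2.imwrite('pics/sc2.png',cv2.resize(a['pixels'][180:290,160:480],(800,275)))
"
```

```text
t 8.9 pos [497.  162.4 169.5] open 0.4 f [-0.3 -0.2 -0.1]
slide [14.05  7.37  2.46] rot [ 2.95 -0.45 -3.8 ]
0.71 235 257 193 210
beaker base front [ 616.1 -174.6    0. ]
(array([578.96492289, 176.62785086,  -1.47104547]), np.float64(1347.4375))
```

```bash
python3 -c "
from h import *
import pickle
a,b=pickle.load(open('p0.pkl','rb'))
print(ray(a,(469,236),0),ray(b,(252.4,280),0), ray(a,(201,254),8))
"
```

```text
[513.41601022 454.54693832   0.        ] [486.74010792 472.64766462   0.        ] [ 614.95321164 -174.75819803    8.        ]
```

Call:
arm_command(moves=[{"slide": [3, 1.5, 0], "delta_rot": [2.9, -0.4, -3.8], "hand": 0.6}, {"slide": [3.5, 2, 0], "delta_rot": [0, 0, 0], "hand": 0.6}, {"slide": [3.5, 2, 0], "delta_rot": [0, 0, 0], "hand": 0.6}, {"slide": [3.5, 1.9, 0], "delta_rot": [0, 0, 0], "hand": 0.6}, {"slide": [0, 0, 0], "delta_rot": [0, 0, 0], "hand": 0.6}])

```text
time_s: 9.6
tool_pos: [558.5, 303.4, 165.4]
tool_rot: [-2.119, -2.316, 0.014]
ft_force: [-1.2, 0.1, -0.0]
opening: 0.4
```

```bash
python3 -c "
from go import *
rel([566.6,305.7,30],-5.9)
p=shot('wrist','w5.png')"
```

```text
t 9.6 pos [558.5 303.4 165.4] open 0.4 f [-1.2  0.1 -0. ]
slide [ 0.22  0.94 13.54] rot [-0.47  0.24 -0.82]
```

View pics/w5.png

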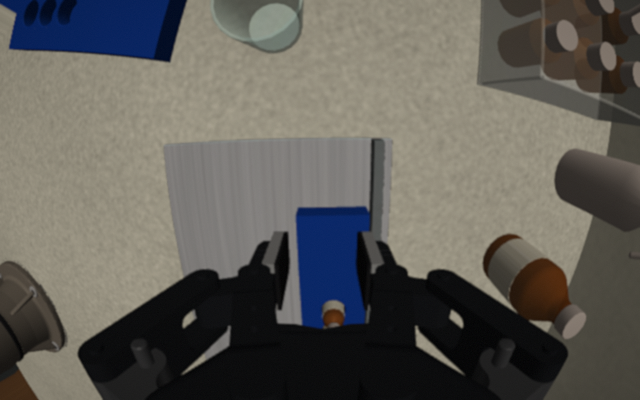

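```bash
python3 -c "
from h import *
p=shot('wrist');g=p['pixels']
print([tuple(int(v) for v in g[r,333]) for r in range(203,222,2)])
for u in((298,214),(333,214),(369,214)):print(fray(p,u,34).round(1))
"
```

```text
[(98, 73, 67), (80, 29, 7), (81, 32, 9), (80, 30, 6), (91, 34, 8), (104, 39, 9), (105, 40, 11), (104, 40, 12), (104, 40, 10), (105, 40, 12)]
[537.4 269.4  34. ]
[570.1 272.5  34. ]
[604.  275.4  34. ]
```

The wrist view shows the tail edge at row 211, columns 298–369, i.e. at about (570, 275) mm. The landing spot behind it is clear and the beaker is far off, near (255, 20) px.

Call:
arm_command(moves=[{"slide": [0.2, 0.9, 2], "delta_rot": [-0.5, 0.2, -0.8], "hand": 0.7}, {"slide": [0, 0, 4], "delta_rot": [0, 0, 0], "hand": 0.7}, {"slide": [0, 0, 4], "delta_rot": [0, 0, 0], "hand": 0.7}, {"slide": [0, 0, 3], "delta_rot": [0, 0, 0], "hand": 0.7}, {"slide": [0, 0, 0], "delta_rot": [0, 0, 0], "hand": 0.7}])

```text
time_s: 10.2
tool_pos: [571.9, 290.1, 36.0]
tool_rot: [2.115, 2.303, -0.002]
ft_force: [-1.7, -0.7, 0.2]
opening: 0.303
```

```bash
python3 -c "
from go import *
rel([567.2,300,16],-5.9)"
```

```text
t 10.2 pos [571.9 290.1  36. ] open 0.3 f [-1.7 -0.7  0.2]
slide [ 1.05 -0.4   1.98] rot [ 0.51  0.68 -1.  ]
```

Call:
arm_command(moves=[{"slide": [1.0, -0.4, 0], "delta_rot": [0.5, 0.7, -1.0], "hand": 0.7}, {"slide": [0, 0, 1], "delta_rot": [0, 0, 0], "hand": 0.7}, {"slide": [0, 0, 0.9], "delta_rot": [0, 0, 0], "hand": 0.7}, {"slide": [0, 0, 0], "delta_rot": [0, 0, 0], "hand": 0.7}])

```text
time_s: 10.6
tool_pos: [570.3, 299.7, 21.7]
tool_rot: [2.105, 2.328, 0.013]
ft_force: [-0.0, -0.1, 0.5]
opening: 0.3
```

```bash
python3 -c "
from go import *
rel([567.2,300,16],-5.9)"
```

```text
t 10.6 pos [570.3 299.7  21.7] open 0.3 f [-0.  -0.1  0.5]
slide [ 0.06 -0.31  0.57] rot [ 0.46 -0.18 -0.15]
```

Call:
arm_command(moves=[{"slide": [0, -0.3, 0.4], "delta_rot": [0.4, -0.1, -0.1], "hand": 0.7}, {"slide": [-0.3, 0, 0], "delta_rot": [0, 0, 0], "hand": 0.7}, {"slide": [-0.3, 0, 0], "delta_rot": [0, 0, 0], "hand": 0.7}, {"slide": [-0.2, 0, 0], "delta_rot": [0, 0, 0], "hand": 0.7}, {"slide": [-0.2, 0, 0], "delta_rot": [0, 0, 0], "hand": 0.7}, {"slide": [-0.2, 0, 0], "delta_rot": [0, 0, 0], "hand": 0.7}, {"slide": [-0.2, 0, 0], "delta_rot": [0, 0, 0], "hand": 0.7}, {"slide": [-0.2, 0, 0], "delta_rot": [0, 0, 0], "hand": 0.7}, {"slide": [-0.2, 0, 0], "delta_rot": [0, 0, 0], "hand": 0.7}])

```text
time_s: 11.5
tool_pos: [570.5, 283.5, 19.9]
tool_rot: [-2.103, -2.333, -0.014]
ft_force: [0.7, 1.3, -1.3]
opening: 0.296
```

```bash
python3 -c "
from go import *
rel([569,280,16],-5.9)"
```

```text
t 11.5 pos [570.5 283.5  19.9] open 0.3 f [ 0.7  1.3 -1.3]
slide [-0.33 -0.19  0.39] rot [ 0.33 -0.37  0.03]
```

Call:
arm_command(moves=[{"slide": [-0.25, 0, 0.02], "delta_rot": [0, 0, 0], "hand": 0.7}, {"slide": [-0.3, 0, 0.02], "delta_rot": [0, 0, 0], "hand": 0.7}, {"slide": [-0.35, 0, 0.02], "delta_rot": [0, 0, 0], "hand": 0.7}, {"slide": [-0.4, 0, 0.02], "delta_rot": [0, 0, 0], "hand": 0.7}, {"slide": [-0.4, 0, 0.02], "delta_rot": [0, 0, 0], "hand": 0.7}, {"slide": [-0.4, 0, 0.02], "delta_rot": [0, 0, 0], "hand": 0.7}, {"slide": [-0.4, 0, 0.02], "delta_rot": [0, 0, 0], "hand": 0.7}, {"slide": [-0.4, 0, 0.02], "delta_rot": [0, 0, 0], "hand": 0.7}, {"slide": [-0.4, 0, 0.02], "delta_rot": [0, 0, 0], "hand": 0.7}, {"slide": [-0.4, 0, 0.02], "delta_rot": [0, 0, 0], "hand": 0.7}, {"slide": [-0.4, 0, 0.02], "delta_rot": [0, 0, 0], "hand": 0.7}, {"slide": [-0.3, 0, 0.02], "delta_rot": [0, 0, 0], "hand": 0.7}, {"slide": [-0.2, 0, 0], "delta_rot": [0, 0, 0], "hand": 0.7}])

```text
time_s: 12.8
tool_pos: [576.3, 240.2, 19.9]
tool_rot: [-2.097, -2.333, -0.029]
ft_force: [0.0, 3.3, 1.7]
opening: 0.3
```

```bash
python3 -c "
from go import *
rel([574,235,18],-5.9)
a=shot('scene','s3.png');b=shot('side','d3.png')
x=cv2.resize(a['pixels'][180:290,160:460],(600,220),interpolation=2);y=cv2.resize(b['pixels'][100:250,200:400],(480,360),interpolation=2)
y=cv2.copyMakeBorder(y,0,0,0,120,0);cv2.imwrite('pics/m3.png',np.vstack([x,y]))"
```

```text
t 12.8 pos [576.3 240.2  19.9] open 0.3 f [0.  3.3 1.7]
slide [-0.49 -0.29  0.18] rot [ 0.61 -0.89  0.18]
```

View pics/m3.png

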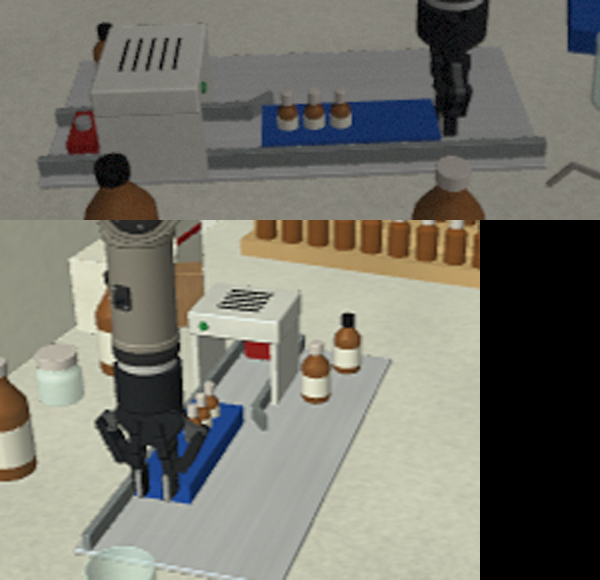

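Top panel (scene): the carrier is flush along the far fence with three vials upright, and the nose has just reached the flare. Bottom panel (side): both fingers are on the tail and the bottles are untouched. I'll keep pushing.

Call:
arm_command(moves=[{"slide": [-0.3, 0, 0.02], "delta_rot": [0.3, -0.4, 0.1], "hand": 0.7}, {"slide": [-0.4, 0, 0.02], "delta_rot": [0.2, -0.3, 0], "hand": 0.7}, {"slide": [-0.45, -0.02, 0.02], "delta_rot": [0, 0, 0], "hand": 0.7}, {"slide": [-0.45, -0.02, 0.02], "delta_rot": [0, 0, 0], "hand": 0.7}, {"slide": [-0.45, -0.02, 0], "delta_rot": [0, 0, 0], "hand": 0.7}, {"slide": [-0.45, -0.02, 0], "delta_rot": [0, 0, 0], "hand": 0.7}, {"slide": [-0.45, -0.02, 0], "delta_rot": [0, 0, 0], "hand": 0.7}, {"slide": [-0.45, -0.02, 0], "delta_rot": [0, 0, 0], "hand": 0.7}, {"slide": [-0.45, -0.02, 0], "delta_rot": [0, 0, 0], "hand": 0.7}, {"slide": [-0.45, 0, 0], "delta_rot": [0, 0, 0], "hand": 0.7}, {"slide": [-0.45, 0, 0], "delta_rot": [0, 0, 0], "hand": 0.7}, {"slide": [-0.45, 0, 0], "delta_rot": [0, 0, 0], "hand": 0.7}, {"slide": [-0.45, 0, 0], "delta_rot": [0, 0, 0], "hand": 0.7}, {"slide": [-0.45, 0, 0], "delta_rot": [0, 0, 0], "hand": 0.7}, {"slide": [-0.45, 0, 0], "delta_rot": [0, 0, 0], "hand": 0.7}, {"slide": [-0.45, 0, 0], "delta_rot": [0, 0, 0], "hand": 0.7}, {"slide": [-0.45, 0, 0], "delta_rot": [0, 0, 0], "hand": 0.7}, {"slide": [-0.35, 0, 0], "delta_rot": [0, 0, 0], "hand": 0.7}, {"slide": [-0.2, 0, 0], "delta_rot": [0, 0, 0], "hand": 0.7}])

```text
time_s: 14.8
tool_pos: [583.8, 154.6, 19.2]
tool_rot: [-2.101, -2.334, -0.006]
ft_force: [-0.6, 3.4, 3.1]
opening: 0.296
```

```bash
python3 -c "
from go import *
s=ctrl.state();y=s['tool_pos'][1]
rel([569.1+(283.5-y)*.1031,y,18],-5.9)"
```

```text
t 14.8 pos [583.8 154.6  19.2] open 0.3 f [-0.6  3.4  3.1]
slide [ 0.01 -0.14  0.12] rot [ 0.09 -0.21  0.12]
```

Call:
arm_command(moves=[{"slide": [-0.3, 0, 0], "delta_rot": [0, -0.2, 0], "hand": 0.7}, {"slide": [-0.4, -0.02, 0], "delta_rot": [0, 0, 0], "hand": 0.7}, {"slide": [-0.45, -0.02, 0], "delta_rot": [0, 0, 0], "hand": 0.7}, {"slide": [-0.45, -0.02, 0], "delta_rot": [0, 0, 0], "hand": 0.7}, {"slide": [-0.45, -0.02, 0], "delta_rot": [0, 0, 0], "hand": 0.7}, {"slide": [-0.45, 0, 0], "delta_rot": [0, 0, 0], "hand": 0.7}, {"slide": [-0.45, 0, 0], "delta_rot": [0, 0, 0], "hand": 0.7}, {"slide": [-0.45, 0, 0], "delta_rot": [0, 0, 0], "hand": 0.7}, {"slide": [-0.45, 0, 0], "delta_rot": [0, 0, 0], "hand": 0.7}, {"slide": [-0.45, 0, 0], "delta_rot": [0, 0, 0], "hand": 0.7}, {"slide": [-0.45, 0, 0], "delta_rot": [0, 0, 0], "hand": 0.7}, {"slide": [-0.45, 0, 0], "delta_rot": [0, 0, 0], "hand": 0.7}, {"slide": [-0.35, 0, 0], "delta_rot": [0, 0, 0], "hand": 0.7}, {"slide": [-0.2, 0, 0], "delta_rot": [0, 0, 0], "hand": 0.7}])

```text
time_s: 16.2
tool_pos: [588.8, 91.9, 18.9]
tool_rot: [2.102, 2.335, -0.001]
ft_force: [0.3, 3.9, 3.0]
opening: 0.301
```

```bash
python3 -c "
from go import *
s=ctrl.state();y=s['tool_pos'][1]
rel([569.1+(283.5-y)*.1031,y,18],-5.9)
a=shot('scene','s4.png')
x=cv2.resize(a['pixels'][180:290,160:400],(800,366),interpolation=2);cv2.imwrite('pics/m4.png',x)"
```

```text
t 16.2 pos [588.8  91.9  18.9] open 0.3 f [0.3 3.9 3. ]
slide [-0.    0.01  0.09] rot [-0.01  0.02  0.11]
```

View pics/m4.png

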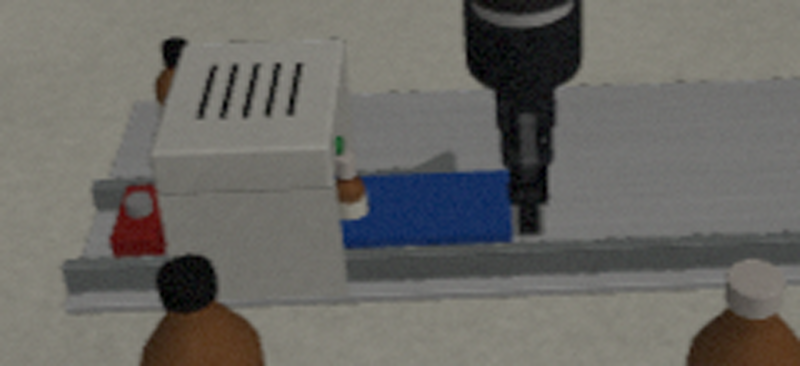

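```bash
python3 -c "
from h import *
a=shot('scene')
def R(u,z):
    w=ray(a,(160+u[0]/3.333,180+u[1]/3.333),z); xs=w[0]*.1026-w[1]*.9947; return w.round(1),xs.round(1)
for n,u,z in(('stop far base',(112,254),8),('stop top far-y outer',(116,223),38),('stop top near outer',(126,185),38),('stop top near inner',(158,184),38),('tail top far corner',(512,215),34),('tail top near',(511,170),34),('tail base far',(512,240),8),('hood exit top',(158,190),132),('hood entr top',(333,187),132)):print(n,*R(u,z))
"
```

```text
stop far base [ 623.3 -189.4    8. ] 252.4
stop top far-y outer [ 626.4 -180.4   38. ] 243.7
stop top near outer [ 585.1 -186.1   38. ] 245.2
stop top near inner [ 583.1 -164.1   38. ] 223.1
tail top far corner [602.7  84.   34. ] -21.7
tail top near [552.5  79.7  34. ] -22.6
tail base far [597.7  83.    8. ] -21.3
hood exit top [ 708.8 -113.3  132. ] 185.4
hood entr top [702.1 -11.4 132. ] 83.3
```

The stop face is about 37–44 mm ahead of the nose. The carrier is partly under the hood and the rear vial is upright at crop px (352,190).

Call:
arm_command(moves=[{"slide": [-0.2, 0, 0], "delta_rot": [0, 0, 0], "hand": 0.7}, {"slide": [-0.3, 0, 0], "delta_rot": [0, 0, 0], "hand": 0.7}, {"slide": [-0.3, 0, 0], "delta_rot": [0, 0, 0], "hand": 0.7}, {"slide": [-0.3, 0, 0], "delta_rot": [0, 0, 0], "hand": 0.7}, {"slide": [-0.3, 0, 0], "delta_rot": [0, 0, 0], "hand": 0.7}, {"slide": [-0.3, 0, 0], "delta_rot": [0, 0, 0], "hand": 0.7}, {"slide": [-0.2, 0, 0], "delta_rot": [0, 0, 0], "hand": 0.7}, {"slide": [-0.15, 0, 0], "delta_rot": [0, 0, 0], "hand": 0.7}, {"slide": [-0.15, 0, 0], "delta_rot": [0, 0, 0], "hand": 0.7}, {"slide": [-0.1, 0, 0], "delta_rot": [0, 0, 0], "hand": 0.7}])

```text
time_s: 17.3
tool_pos: [590.7, 67.8, 18.6]
tool_rot: [-2.1, -2.335, 0.002]
ft_force: [-1.5, 3.6, 2.9]
opening: 0.301
```

Call:
arm_command(moves=[{"slide": [-0.12, 0, 0], "delta_rot": [0, 0, 0], "hand": 0.7}, {"slide": [-0.12, 0, 0], "delta_rot": [0, 0, 0], "hand": 0.7}, {"slide": [-0.12, 0, 0], "delta_rot": [0, 0, 0], "hand": 0.7}, {"slide": [-0.12, 0, 0], "delta_rot": [0, 0, 0], "hand": 0.7}])

```text
time_s: 17.7
tool_pos: [591.1, 63.1, 18.6]
tool_rot: [-2.099, -2.335, 0.002]
ft_force: [-0.1, 3.3, 2.9]
opening: 0.302
```

Call:
arm_command(moves=[{"slide": [-0.12, 0, 0], "delta_rot": [0, 0, 0], "hand": 0.7}, {"slide": [-0.12, 0, 0], "delta_rot": [0, 0, 0], "hand": 0.7}, {"slide": [-0.12, 0, 0], "delta_rot": [0, 0, 0], "hand": 0.7}])

```text
time_s: 18.0
tool_pos: [591.4, 59.3, 18.6]
tool_rot: [-2.099, -2.335, 0.002]
ft_force: [-0.5, 3.3, 2.0]
opening: 0.299
```

Call:
arm_command(moves=[{"slide": [-0.1, 0, 0], "delta_rot": [0, 0, 0], "hand": 0.7}, {"slide": [-0.1, 0, 0], "delta_rot": [0, 0, 0], "hand": 0.7}, {"slide": [-0.1, 0, 0], "delta_rot": [0, 0, 0], "hand": 0.7}])

```text
time_s: 18.3
tool_pos: [591.7, 56.0, 18.6]
tool_rot: [-2.099, -2.335, 0.002]
ft_force: [-0.2, 4.0, 3.2]
opening: 0.301
```

Call:
arm_command(moves=[{"slide": [-0.1, 0, 0], "delta_rot": [0, 0, 0], "hand": 0.7}, {"slide": [-0.1, 0, 0], "delta_rot": [0, 0, 0], "hand": 0.7}, {"slide": [-0.1, 0, 0], "delta_rot": [0, 0, 0], "hand": 0.7}])

```text
time_s: 18.6
tool_pos: [591.8, 55.6, 18.6]
tool_rot: [-2.096, -2.335, -0.002]
ft_force: [0.0, 6.0, 2.6]
opening: 0.302
```

Call:
arm_command(moves=[{"slide": [-0.1, 0, 0], "delta_rot": [0, 0, 0], "hand": 0.7}, {"slide": [-0.1, 0, 0], "delta_rot": [0, 0, 0], "hand": 0.7}])

```text
time_s: 18.8
tool_pos: [591.8, 55.6, 18.6]
tool_rot: [-2.094, -2.334, -0.005]
ft_force: [-0.6, 4.8, 3.4]
opening: 0.304
```

Call:
arm_command(moves=[{"slide": [-0.15, 0, 0], "delta_rot": [0, 0, 0], "hand": 0.7}, {"slide": [-0.2, 0, 0], "delta_rot": [0, 0, 0], "hand": 0.7}, {"slide": [-0.2, 0, 0], "delta_rot": [0, 0, 0], "hand": 0.7}])

```text
time_s: 19.1
tool_pos: [591.7, 55.7, 18.7]
tool_rot: [-2.088, -2.332, -0.013]
ft_force: [-0.5, 5.1, 1.8]
opening: 0.299
```

```bash
python3 -c "
from go import *
a=shot('scene','s5.png');b=shot('side','d5.png')
x=cv2.resize(a['pixels'][190:280,170:350],(720,360),interpolation=2)
y=cv2.resize(b['pixels'][110:200,260:380],(320,240),interpolation=2);y=cv2.copyMakeBorder(y,0,0,0,400,0)
cv2.imwrite('pics/m5.png',np.vstack([x,y]))"
```

```text
(no output)
```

View pics/m5.png

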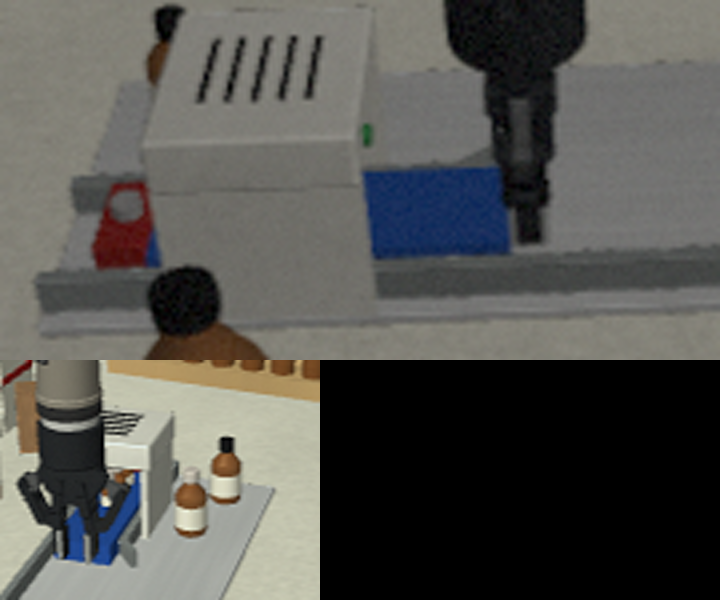

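The nose (blue sliver at crop px (152,250)) meets the red stop, and the push stalls at about 5 N. I'm backing off.

Call:
arm_command(moves=[{"slide": [0.2, 0, 0], "delta_rot": [0, 0, 0], "hand": 0.7}, {"slide": [0.5, 0, 0], "delta_rot": [0, 0, 0], "hand": 0.7}, {"slide": [2, 0, 0], "delta_rot": [0, 0, 0], "hand": 0.7}, {"slide": [3, 0, 0], "delta_rot": [0, 0, 0], "hand": 0.7}, {"slide": [3, 0, -2], "delta_rot": [0, 0, 0], "hand": 0.7}, {"slide": [2, 0, -4], "delta_rot": [0, 0, 0], "hand": 0.7}, {"slide": [2, 0, -4], "delta_rot": [0, 0, 0], "hand": 0.7}, {"slide": [0, -4, -4], "delta_rot": [0, 0, 0], "hand": 0.7}, {"slide": [0, -4, -4], "delta_rot": [0, 0, 0], "hand": 0.7}, {"slide": [0, -4, 0], "delta_rot": [0, 0, 0], "hand": 0.7}, {"slide": [0, -4, 0], "delta_rot": [0, 0, 0], "hand": 0.7}, {"slide": [0, 0, 0], "delta_rot": [0, 0, 0], "hand": 0.7}])

```text
time_s: 20.4
tool_pos: [422.8, 146.6, 188.8]
tool_rot: [2.119, 2.316, -0.045]
ft_force: [0.4, -0.2, 0.5]
opening: 0.297
```

```bash
python3 -c "
from go import *
rel([500,200,150],-5.9)
a=shot('scene','s6.png');b=shot('side','d6.png')
x=cv2.resize(a['pixels'][190:280,170:330],(640,360),interpolation=2)
y=cv2.resize(b['pixels'][110:220,240:380],(305,240),interpolation=2);w=cv2.resize(shot('wrist')['pixels'],(335,240))
cv2.imwrite('pics/m6.png',np.vstack([x,np.hstack([y,w])]))"
```

```text
t 20.4 pos [422.8 146.6 188.8] open 0.3 f [ 0.4 -0.2  0.5]
slide [4.71 8.24 3.62] rot [-1.13  1.2  -0.8 ]
```

View pics/m6.png

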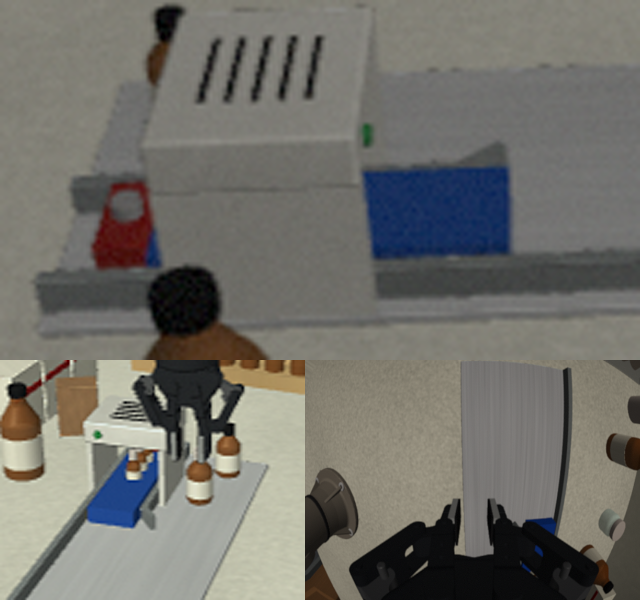

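Nothing moved when the arm withdrew. The nose sliver is still against the stop at (152,250), the tail is square at column 511, the vials stand upright under the hood, and both bottles are standing.

```bash
python3 -c "
from rig import ctrl
print(ctrl.sign_off())"
```

```text
the job is handed in; nothing more can be done
None
```

The carrier is in the lane under the hood with its nose against the red stop, and the job was handed in at about 20.5 s of the 54 s allowed. I pushed the smaller carrier, the one holding the vials, sideways with two fingers to about 2 mm from the far fence. Then I pushed its tail along the lane at up to about 45 mm/s, slowing to about 10 mm/s for the stop.

**Stop contact:** the push stalled at TCP y ≈ 55.6 mm with a reading of about 5–6 N, against 3–4 N while sliding. A slightly firmer push moved nothing further.

**After backing off:** the pictures show the nose still at the stop and the carrier parallel to the fences. The vials under the hood stand upright, and both bottles are standing.

**Limits of the checks:**
- The hood hides most of the nose, so the contact rests on the stall and a small visible strip of blue beside the stop. The stop face had been estimated at 215–222 mm along the lane, and the nose stopped at about 214.5 mm, just short of that but within measuring error.
- The beaker was not in the final crops. It was last seen standing in the wrist picture taken before the tail push, and the arm never came near it.
- The network once reported the stop as the beaker. I ignored that and located the beaker from the pictures instead.

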